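# Clamp a round blank in the V-cradle drilling jig

## Robot

A 6-joint arm with a two-finger parallel gripper is mounted at the origin on a cart in front of the work surface, level with it; the furniture and walls round the work are solid. World frame = base frame: x ahead of the robot, y to its left, z up, the work surface at z = 0. Lengths are in m, angles in rad, forces in N, time in s.
With the tool pointing down it reaches from about 0.375 to 0.925 m from the base axis. Payload 5.7 kg.
Tool frame: the origin (TCP) lies between the finger pads; the fingertips stand arm.tip_extent ahead of it and the grasp point (between the pads) lies 11 mm behind it (arm.tip_extent is the distance from the TCP to the fingertips, in m); z points along the fingers, y is the line along which they close (so a half turn about z gives the same grasp; the last joint's range is limited). The gripper opens to 85 mm and grips with 20 to 120 N. Pads are 22 mm wide; open, the fingers measure 114 mm over their backs; the gripper's body (76 mm by 85 mm) begins 54 mm behind the grasp point. The pads swing forward as they close: fully open they stand 13 mm farther back than shut.
Start: joints at [-1.32, 0.359, 1.51, -0, 1.272, -0.115], TCP at [0.215, -0.56, 0.239] pointing down, gripper open.
Joint ranges: [-2.97, 2.97], [-1.01, 2.36], [0.21, 2.38], [-0.96, 4.11], [0.2, 2.71], [-2.98, 2.98]. Speed limits (rad/s): [2.39, 2.39, 3.14, 3.14, 3.14, 3.14].

## Interface

Orientations are given as [roll, pitch, yaw] about the fixed x, y, z axes, in that order (R = Rz(yaw) Ry(pitch) Rx(roll)).
In Python, from cell import monitor, eyes, job, arm gives the robot as it stands. The module is installed in compiled form; this text tells all that it offers.
- The arm moves only by the tool send_rows, never from a script. Its argument "motion" is a list of rows, each a list of 3 entries, a list of its own where there are three numbers: the shift along the tool's x, y, z in cm, then the turn, a rotation vector about the tool's x, y, z in rad, then the opening, from 0 (shut) to 1 (fully open). A call has 1 to 10 rows; each row shifts and turns the commanded pose from where the row before left it, along the tool's axes as they then stand; what a row does not reach is not made up. A row lasts 1/8 s, in which the tool goes at most 62.5 mm and 10.7 degrees, less where a joint would pass 70% of its speed; a pose out of reach is approached as far as the arm can. A call with a gripper value outside its range is refused whole. The fingers move at their own pace and stop on an object; "grip_force" is the grip in N (left out, the last holds). Time passes only in rows, so rows that do not move let the fingers close. It gives the time, the measured TCP pose, the force, the opening and the grip force at its end, in the units of the state.
- monitor.get_obs(): the state, without advancing time (a new reading comes with each control period).
- eyes.camera(name): name is "scene" or "top" or "wrist"; returns the picture (400x640x3 uint8, red, green, blue); there is no depth.
- eyes.calibration(name): a dict with "fov_y" (degrees; the focal length in pixels is half the picture's height over the tangent of half this angle, whatever the lens; pixels are square), "cx", "cy" (the principal point, pixels), "rvec" (rotation vector, rad) and "tvec" (3), from world to camera coordinates, as OpenCV has them; the wrist camera has in their place "T_tool_cam" (4x4, takes a point from camera to tool coordinates, whose origin is the TCP and whose axes are the flange's). Camera axes: x right, y down, z forward; pixel columns grow to the right and rows downward; lengths in m; the calibration is good to about 2 mm. A picture is of the moment at which its call begins: read the wrist's pose just before it. calibration takes no time and is no camera call.
- job.hand_in(): hands the job in; it is judged then, once.
The state is a dict: "time": time; "qpos": joint angles; "joint_velocities": joint speeds; "effort": joint torques, N m; "tcp_pos": TCP position; "orientation": TCP orientation; "wrist_force": force on the tool from outside, world axes, zero at the start; "ft_torque": the same for the moment, N m; "grip_width": finger opening in m; "gripper_force": force on a finger pad.
Only numpy, scipy, OpenCV 4.12 (cv2) and the standard library are available. Lean on these libraries where they do the work, as an engineer would, in place of code of your own. Each camera call takes 0.05 s, during which the arm holds its last target. There are 200 camera calls.

## Task

Get the round walnut blank held ready for drilling: swing the jig's sprung hold-down arm by its red T-grip right back until it stays open by itself, lay the blank in the two V saddles with one end against the end stop and let go of it, then bring the arm back over so that its rubber foot bears down on the blank. Leave the wedge offcut, pencil, masking tape roll and squeeze bottle where they are.

Things in the scene. Friction and masses are not known exactly. Their poses are not given: they have to be found in the camera images.
- jig: Drilling jig, fixed to the table: plywood base spanning jig x -70..70, y -140..60, z 0..16 mm. Origin on the table, below the middle of the cradle; z up; jig x runs along the cradle to the end stop. Blue hinge cheeks 34 mm wide (x), 100 mm high, at y = -108 mm. Aluminium end stop at the +x end: face at x = 52.5 mm, 50 mm wide, top at z 70 mm.
- cradle (a point): Fixed point of the jig at jig (0, 0, 54.7 mm): where the blank's middle lies when seated against the end stop, its axis along jig x. The two aluminium saddles stand at jig x = -38 and +38 mm, 14 mm thick, 54 mm wide: open 90 degree Vs, bottom at z 30, tips at y +-21, z 51 mm. 62 mm is free between them, down to the base.
- hold_hinge (a point): Centre of the hold-down arm's hinge, at jig (0, -108, 85 mm). The hinge axis is jig x.
- hold_arm (a joint): Arm angle. 0: down, empty (the start), level along jig +y; grows as it is raised and swung back to -y; 1.57 upright; 2.05 fully open, at its stop. Damped over-centre spring: below about 1.4 it drives the arm down (some 3.6 N at the T-grip when down, less higher up), past 1.45 it drives it open and holds it there (about 2.2 N at the T-grip). About 0.14 with the foot on the seated blank.
- knob (a point): Centre of the red T-grip at the end of the arm: a 20 mm thick round bar, 32 mm long, flat-ended, lying along the hinge axis (jig x), 175 mm from the hinge axis (at joint 0: jig (0, 67, 85 mm); fully open: about (0, -189, 240 mm)), on a 10 mm round neck, then a steel bar 16 mm wide. Pinched end to end from above it turns between the fingers along the arc.
- hold_foot: Black rubber foot under the arm, a 20 mm ball end, 105 mm from the hinge, reaching 29 mm below the arm's centre line. Origin at its lowest point when the arm is level.
- blank: Round dark walnut blank, a plain cylinder 35 mm in diameter and 105 mm long, 0.05 kg or so, lying on the table at the start; both ends alike. Origin on its surface: the middle of its underside when it lies as built; its own y axis runs along the cylinder.
- blank_mid (a point): Middle of the blank, on its axis (17.5 mm above the table at the start).
- wedge: Bystander: walnut offcut with a sawn wedge end, 42 x 110 x 22 mm, flat on the table. Origin mid underside.
- pencil: Bystander: red carpenter's pencil, 171 mm long, on the table. Origin mid underside.
- tape_roll: Bystander: roll of masking tape, 105 mm across, 25 mm high, flat on the table. Origin mid underside.
- glue: Bystander: squeeze bottle with red tip, 60 mm across, 174 mm tall, standing. Origin mid underside.
There are look-alikes about, which are no part of the job. There is more than one size of the blank; the job needs the middle-sized.

How it is judged:
By the outcome, as a careful person would: the job done as asked, in the order asked, and still so for the second after the job is handed in, with the robot touching nothing.
It also fails if it takes over 70 s, if anything falls off the work surface, if the arm or the gripper's body presses on something with over 40 N, if the wrist force passes 120 N, or if a joint passes its speed limit or range.

## Working session

There is one attempt and no reset: what is moved stays moved. The work goes in short steps, Python scripts to look and compute and a tool call to move; the robot and the scene stay as the last step left them, time stands still between calls to the robot, and variables do not carry over. Pictures are saved under pics/ and viewed, at most 10 in all, crops included, and the job is handed in when it is done.

Besides the shell and the picture viewer there is one more tool, called as name([rows], argument=value, ...), one row to a line, values as JSON. send_rows: Moves the arm, as the interface text tells. Its arguments: {"type":"object","properties":{"motion":{"type":"array"},"grip_force":{"type":"number"}},"required":["motion"]}

```bash
mkdir -p pics
python3 - <<'E'
from cell import monitor, eyes, job, arm
import cv2
for n in("scene","top"):
    cv2.imwrite(f"pics/{n}0.png",eyes.camera(n)[:,:,::-1]); print(eyes.calibration(n))
print(eyes.calibration("wrist"),arm.tip_extent); print(monitor.get_obs())
E
```

```text
{'fov_y': 51.37302204310078, 'cx': 323.27032121803165, 'cy': 196.5983181185652, 'rvec': array([ 1.48298712, -2.22823665,  0.7876678 ]), 'tvec': array([0.20780918, 0.41201358, 1.27376332])}
{'fov_y': 54.657235789230484, 'cx': 314.23912212945817, 'cy': 201.13576228530874, 'rvec': array([ 2.17590125, -2.15776882,  0.09104058]), 'tvec': array([0.0057237 , 0.51714235, 1.29100679])}
{'fov_y': 67.22094990404524, 'cx': 320.189316450829, 'cy': 196.93465409500058, 'T_tool_cam': array([[-1.86601144e-04, -9.44600819e-01, -3.28221356e-01,
         8.39459215e-02],
       [ 9.99999904e-01, -4.58145636e-05, -4.36670709e-04,
         3.96870831e-04],
       [ 3.97442191e-04, -3.28221406e-01,  9.44600736e-01,
        -1.34850579e-01],
       [ 0.00000000e+00,  0.00000000e+00,  0.00000000e+00,
         1.00000000e+00]])} 0.008
{'time': 0.1, 'qpos': array([-1.32007845e+00,  3.59428280e-01,  1.51135017e+00,  1.78065930e-05,
        1.27249585e+00, -1.15104328e-01]), 'joint_velocities': array([-0.00083198, -0.00158766, -0.00470118, -0.00180066,  0.00063644,
       -0.00094846]), 'effort': array([-5.69913864e-04, -5.28653705e+01, -2.79350173e+01, -2.85981205e-04,
        5.06071505e-03, -3.75732964e-05]), 'tcp_pos': array([ 0.21447402, -0.5597037 ,  0.23853054]), 'orientation': array([-3.13992408e+00, -2.10037226e-04,  3.65816785e-01]), 'wrist_force': array([-0.63121589, -0.08638916,  0.8080865 ]), 'ft_torque': array([-0.00360677,  0.00106599, -0.03725253]), 'gripper_force': 0.0, 'grip_width': 0.08554529686530375}
```

View pics/scene0.png

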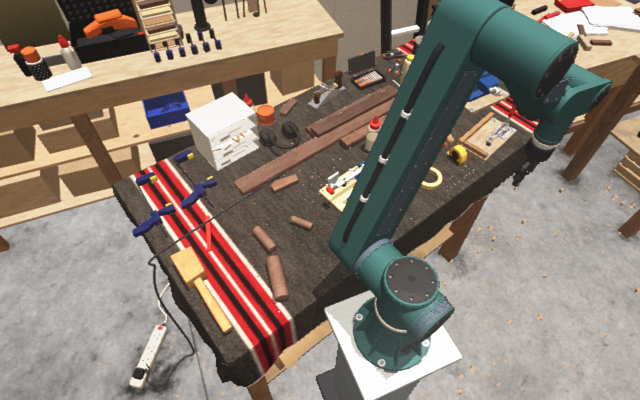

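View pics/top0.png

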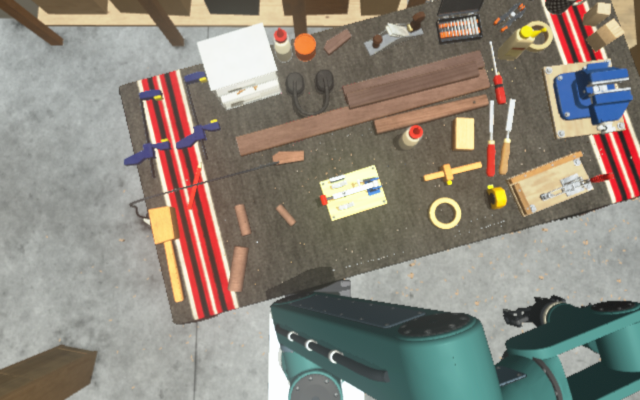

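Scene: three dark round pieces in top view at (242,220), (286,214) and (237,269), with the wedge at (288,157). The jig is near (353,193), its red grip near (324,201) and the blue hinge near (375,187). I'll measure these and check a close crop.

```bash
cat > h.py <<'E'
import numpy as np, cv2
from cell import monitor, eyes
from scipy.spatial.transform import Rotation as R
def cam(n,obs=None):
    c=eyes.calibration(n); f=200/np.tan(np.radians(c['fov_y']/2))
    if n=="wrist":
        T=np.eye(4); T[:3,:3]=R.from_euler('xyz',obs['orientation']).as_matrix(); T[:3,3]=obs['tcp_pos']
        T=T@c['T_tool_cam']; Rc,o=T[:3,:3],T[:3,3]
    else:
        Rc=R.from_rotvec(c['rvec']).as_matrix().T; o=-Rc@c['tvec']
    return f,c['cx'],c['cy'],Rc,o
def ray(C,uv,z):
    f,cx,cy,Rc,o=C; d=Rc@np.array([(uv[0]-cx)/f,(uv[1]-cy)/f,1]); return o+d*(z-o[2])/d[2]
def proj(C,P):
    f,cx,cy,Rc,o=C; q=Rc.T@(np.array(P)-o); return np.array([f*q[0]/q[2]+cx,f*q[1]/q[2]+cy])
E
python3 - <<'E'
from h import *
im=cv2.imread("pics/top0.png"); C=cam("top"); print(C[4])
hsv=cv2.cvtColor(im,cv2.COLOR_BGR2HSV)
b,g,r=[im[:,:,i].astype(int) for i in range(3)]
m=((r-b>25)&(r<190)&(hsv[...,1]>60)).astype('uint8')*255
m[:, :210]=0;m[:,305:]=0;m[:140]=0;m[300:]=0
m=cv2.morphologyEx(m,cv2.MORPH_OPEN,np.ones((3,3)))
for c in cv2.findContours(m,0,1)[0]:
    if cv2.contourArea(c)<80: continue
    rc=cv2.minAreaRect(c); p=cv2.boxPoints(rc); P=np.array([ray(C,q,.0175) for q in p])
    print(np.round(rc[0]),ray(C,rc[0],.0175)[:2].round(4),"sides",np.linalg.norm(P[0]-P[1]).round(3),np.linalg.norm(P[1]-P[2]).round(3), "dirs",np.degrees(np.arctan2(*(P[1]-P[0])[1::-1])).round(1),im[int(rc[0][1]),int(rc[0][0])])
a=cv2.resize(im[140:300,215:395],None,fx=4.4,fy=3.75*1,interpolation=cv2.INTER_CUBIC)
a=cv2.resize(im[150:285,215:395],None,fx=4.4,fy=4.4,interpolation=cv2.INTER_CUBIC)
cv2.imwrite("pics/crop1.png",a)
E
```

```text
[ 0.39151715 -0.00578865  1.33448429]
[213. 264.] [0.3004 0.3495] sides 0.022 0.119 dirs -76.1 [54 61 83]
[238. 221.] [0.4489 0.2681] sides 0.015 0.111 dirs -75.4 [ 95 116 150]
[246. 219.] [0.4549 0.2432] sides 0.017 0.107 dirs -75.4 [106 129 168]
[232. 236.] [0.3982 0.2874] sides 0.092 0.382 dirs -79.3 [ 85  98 112]
[266. 148.] [0.7017 0.1792] sides 0.202 0.056 dirs -89.7 [ 83 106 136]
```

View pics/crop1.png

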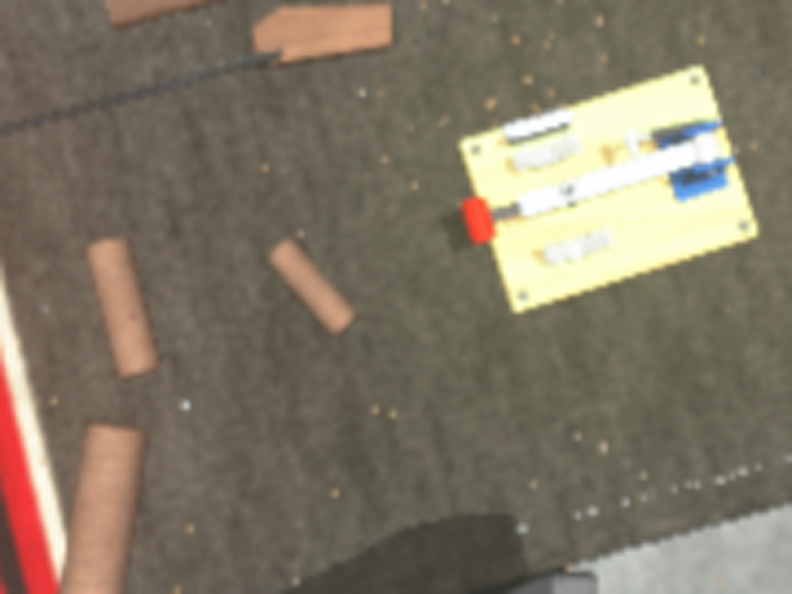

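The crop shows the middle-sized blank as a plain cylinder centred at crop (122,307), top-view (242.7,219.8). The small one is at (312,286) and the large one at (105,510). Jig base corners in the crop are (460,142), (703,66), (759,234) and (516,313), the grip is at (479,221) and the end stop at (538,124).

```bash
python3 - <<'E'
from h import *
C=cam("top"); S=cam("scene")
t=lambda u,v:((u+.5)/4.4+215-.5,(v+.5)/4.4+150-.5)
def seg(ps,z): return np.array([ray(C,t(*p),z)[:2] for p in ps])
B=seg([(88,242),(125,238),(157,370),(120,377)],.0175)
print("blank",B.mean(0).round(4),np.linalg.norm(B[0]-B[3]).round(4),np.linalg.norm(B[0]-B[1]).round(4), "axis yaw",np.degrees(np.arctan2(*((B[0]+B[1]-B[2]-B[3]))[::-1])).round(1))
s=seg([(270,250),(293,240),(354,316),(334,332)],.012); print("small",s.mean(0),np.linalg.norm(s[0]-s[3]))
J=seg([(460,142),(703,66),(759,234),(516,313)],.016)
ex=(J[0]+J[1]-J[2]-J[3])/2; ey=(J[0]+J[3]-J[1]-J[2])/2
print("sizes",np.linalg.norm(ex),np.linalg.norm(ey),"yaw ex",np.degrees(np.arctan2(ex[1],ex[0])),"ey-90",np.degrees(np.arctan2(ey[1],ey[0]))-90)
yaw=np.arctan2(ex[1],ex[0])/2+(np.arctan2(ey[1],ey[0])-np.pi/2)/2
cen=J.mean(0); ux=np.array([np.cos(yaw),np.sin(yaw)]); uy=np.array([-ux[1],ux[0]])
o=cen+.04*uy; print("yaw",yaw,"origin",o)
W=lambda x,y,z:np.r_[o+x*ux+y*uy,z]
print("knob pred",W(0,.067,.085),"meas",ray(C,t(479,221),.085))
print("stop pred px",proj(C,W(.0585,0,.07)),t(538,124), "scene px: blank",proj(S,[*B.mean(0),.0175]),"knob",proj(S,W(0,.067,.085)))
sc=cv2.imread("pics/scene0.png"); hs=cv2.cvtColor(sc,cv2.COLOR_BGR2HSV)
E
python3 - <<'E'
import cv2
im=cv2.imread("pics/scene0.png")
cv2.imwrite("pics/crop2.png",cv2.resize(im[150:290,240:400],None,fx=4,fy=4,interpolation=cv2.INTER_CUBIC))
E
```

```text
blank [0.4537 0.2545] 0.108 0.029 axis yaw 15.0
small [0.47241762 0.10762611] 0.0813453621964344
sizes 0.1394939392770445 0.19901524689897715 yaw ex 18.158263810494134 ey-90 18.20579258809674
yaw 0.3173362567681611 origin [ 0.53653518 -0.08486749]
knob pred [ 0.5156287 -0.0212128  0.085    ] meas [ 0.51575777 -0.02060638  0.085     ]
stop pred px [337.51921156 177.37159359] (336.8863636363636, 177.79545454545453) scene px: blank [264.98853866 238.86543814] knob [330.73816471 190.72103601]
```

View pics/crop2.png

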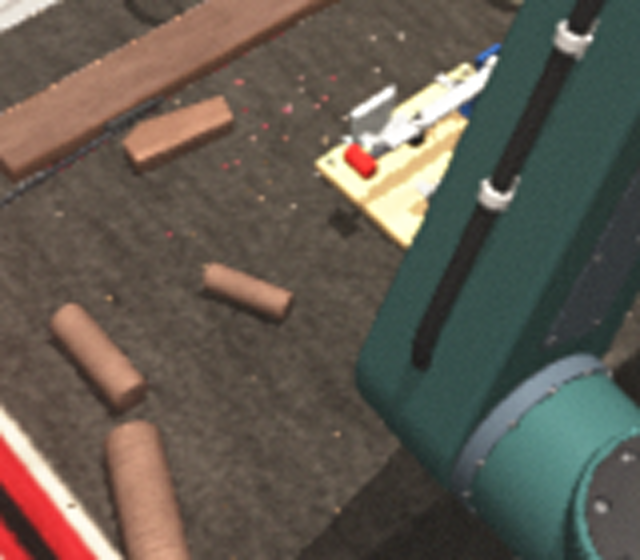

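Everything checks out: the base measures 139.5 x 199 mm, the predicted knob position agrees with the measured one, and the blank measures 108 x 29 mm on an axis at 15°. In crop 2 the knob is at scene (330,190) and the blank at (264.5,239), both as predicted. I'll go to the knob first.

send_rows([
  [[4,-3.3,0],[0,0,0],1],
  [[4,-3.3,0],[0,0,0],1],
  [[4,-3.3,0],[0,0,0],1],
  [[4,-3.3,0],[0,0,0],1],
  [[4,-3.3,0],[0,0,0],1],
  [[4,-3.3,0],[0,0,0],1],
  [[4,-3.3,0],[0,0,0],1],
  [[4,-3.3,0],[0,0,0],1],
  [[4,-3.3,0],[0,0,0],1],
  [[4,-3.3,0],[0,0,0],1],
])

```text
time: 1.35
tcp_pos: [0.4706, -0.1074, 0.2392]
orientation: [-3.141, 0.0, 0.366]
wrist_force: [-0.2, -0.9, -0.2]
grip_width: 0.0857
gripper_force: 0.0
```

send_rows([
  [[4,-3.3,0],[0,0,-0.17],1],
  [[0,0,0],[0,0,-0.17],1],
  [[0,0,0],[0,0,-0.17],1],
  [[0,0,0],[0,0,-0.17],1],
  [[0,0,0],[0,0,-0.17],1],
  [[0,0,0],[0,0,-0.17],1],
  [[0,0,0],[0,0,-0.17],1],
  [[0,0,0],[0,0,-0.17],1],
  [[0,0,0],[0,0,-0.16],1],
  [[0,0,0],[0,0,0],1],
])

```text
time: 2.6
tcp_pos: [0.4953, -0.0638, 0.239]
orientation: [-3.141, -0.001, 1.884]
wrist_force: [0.4, -0.4, 0.2]
grip_width: 0.0855
gripper_force: 0.0
```

```bash
cat >> h.py <<'E'
YAW=.3173; O=np.array([.5365,-.0849]); ux=np.array([np.cos(YAW),np.sin(YAW)]); uy=np.array([-ux[1],ux[0]])
def W(x,y,z): return np.r_[O+x*ux+y*uy,z]
def togo(P,yaw):
    "remaining shift (tool axes, cm) and turn (rotvec) to a tool-down pose"
    o=monitor.get_obs(); A=R.from_euler('xyz',o['orientation']); T=R.from_euler('xyz',[np.pi,0,yaw])
    p=o['tcp_pos']; d=p[:2]-O
    print("t",round(o['time'],2),"tcp",p.round(4),"jig",(d@ux).round(4),(d@uy).round(4),"rpy",o['orientation'].round(3),"F",o['wrist_force'].round(1),"w",round(o['grip_width'],4),round(o['gripper_force'],1))
    print("shift cm",(A.inv().apply(np.array(P)-p)*100).round(2),"turn",(A.inv()*T).as_rotvec().round(3))
E
python3 - <<'E'
from h import *
togo(W(0,.067,.15),1.888)
o=monitor.get_obs(); im=eyes.camera("wrist")[:,:,::-1].copy(); C=cam("wrist",o); b,g,r=[im[:,:,i].astype(int) for i in range(3)]
m=((r>110)&(g<70)&(b<70)).astype('uint8'); n,l,s,c=cv2.connectedComponentsWithStats(m); k=1+s[1:,4].argmax(); print(s[k],c[k],ray(C,c[k],.085),W(0,.067,.085))
cv2.imwrite("pics/w1.png",im)
E
```

```text
t 2.6 tcp [ 0.4953 -0.0638  0.239 ] jig -0.0325 0.0329 rpy [-3.141e+00 -1.000e-03  1.884e+00] F [ 0.4 -0.4  0.2] w 0.0855 0.0
shift cm [3.42 3.25 8.9 ] turn [-0.001 -0.001 -0.004]
[341 138  35  20 645] [357.87906977 147.30387597] [ 0.51823589 -0.01996563  0.085     ] [ 0.51559583 -0.02124455  0.085     ]
```

View pics/w1.png

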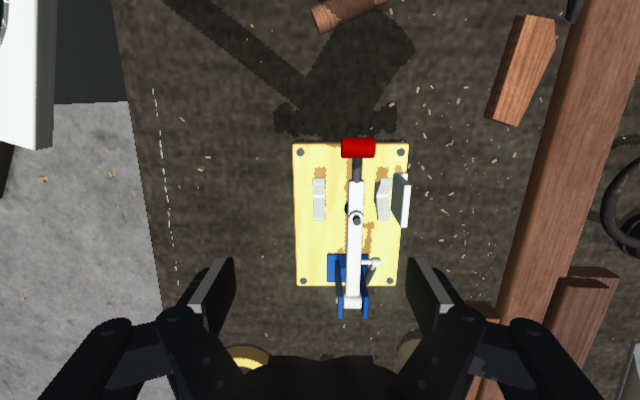

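Wrist view: knob at (358,147), straight over the jig base. It agrees with the top view to 3 mm along jig x, so I'll split the difference, descend to grasp height and close.

send_rows([
  [[1.7,1.7,0],[0,0,0],1],
  [[1.7,1.7,0],[0,0,0],1],
  [[0,0,4],[0,0,0],0.8],
  [[0,0,4],[0,0,0],0.7],
  [[0,0,4],[0,0,0],0.7],
  [[0,0,2.5],[0,0,0],0.7],
  [[0,0,2.2],[0,0,0],0.7],
  [[0,0,0],[0,0,0],0.7],
], grip_force=30)

```text
time: 3.65
tcp_pos: [0.5159, -0.0208, 0.0709]
orientation: [-3.138, -0.002, 1.883]
wrist_force: [-0.4, 0.2, 0.5]
grip_width: 0.0598
gripper_force: 0.0
```

send_rows([
  [[0,0,0],[0,0,0],0.2],
  [[0,0,0],[0,0,0],0.2],
  [[0,0,0],[0,0,0],0.2],
  [[0,0,0],[0,0,0],0.2],
  [[0,0,0],[0,0,0],0.2],
])

```text
time: 4.28
tcp_pos: [0.5189, -0.021, 0.0734]
orientation: [3.139, 0.001, 1.885]
wrist_force: [1.4, 2.2, 6.9]
grip_width: 0.0318
gripper_force: 33.6
```

Run:
```python
from h import *
togo(W(.0015,.067,.073),1.888)
```

```text
t 4.28 tcp [ 0.5189 -0.021   0.0734] jig 0.0032 0.0662 rpy [3.139e+00 1.000e-03 1.885e+00] F [1.4 2.2 6.9] w 0.0318 33.6
shift cm [ 0.08 -0.17  0.04] turn [ 0.003  0.001 -0.003]
```

send_rows([
  [[-0.1,0,-1.75],[0,0,0],0.2],
  [[-0.26,0,-1.73],[0,0,0],0.2],
  [[-0.43,0,-1.7],[0,0,0],0.2],
  [[-0.6,0,-1.64],[0,0,0],0.2],
  [[-0.76,0,-1.58],[0,0,0],0.2],
  [[-0.92,0,-1.5],[0,0,0],0.2],
  [[-1.06,0,-1.4],[0,0,0],0.2],
  [[-1.2,0,-1.28],[0,0,0],0.2],
  [[-1.3,0,-1.15],[0,0,0],0.2],
  [[-1.42,0,-1.02],[0,0,0],0.2],
])

```text
time: 5.52
tcp_pos: [0.5434, -0.0965, 0.2199]
orientation: [3.139, -0.002, 1.885]
wrist_force: [7.8, 4.3, -6.3]
grip_width: 0.0317
gripper_force: 30.2
```

```bash
sed -i 's/^def W/O=O+.003*ux\ndef W/' h.py
python3 - <<'E'
from h import *
togo(W(0,-.108+.175*.5403,.085-.011+.175*.8415),1.888)
E
```

```text
t 5.53 tcp [ 0.5434 -0.0965  0.2199] jig -0.0001 -0.0131 rpy [ 3.139e+00 -2.000e-03  1.885e+00] F [ 7.8  4.3 -6.3] w 0.0317 30.2
shift cm [-0.03  0.01 -0.13] turn [ 0.003 -0.002 -0.003]
```

Tracking the arc well. Next, the second half, to about 2.0.

send_rows([
  [[-1.52,0,-0.87],[0,0,0],0.2],
  [[-1.6,0,-0.72],[0,0,0],0.2],
  [[-1.66,0,-0.56],[0,0,0],0.2],
  [[-1.7,0,-0.4],[0,0,0],0.2],
  [[-1.74,0,-0.2],[0,0,0],0.2],
  [[-1.75,0,-0.04],[0,0,0],0.2],
  [[-1.74,0,0.14],[0,0,0],0.2],
  [[-1.72,0,0.3],[0,0,0],0.2],
  [[-1.68,0,0.48],[0,0,0],0.2],
  [[-1.6,0,0.65],[0,0,0],0.2],
])

```text
time: 6.78
tcp_pos: [0.596, -0.2572, 0.2329]
orientation: [3.138, 0.002, 1.886]
wrist_force: [5.1, 2.1, 1.4]
grip_width: 0.0314
gripper_force: 31.5
```

send_rows([
  [[-0.4,0,0.2],[0,0,0],0.2],
  [[0,0,0],[0,0,0],0.2],
  [[0,0,0],[0,0,0],0.6],
  [[0,0,0],[0,0,0],0.6],
  [[0,0,0],[0,0,0],0.6],
])

```text
time: 7.4
tcp_pos: [0.5947, -0.2601, 0.2296]
orientation: [-3.14, -0.001, 1.886]
wrist_force: [0.8, -0.6, 0.7]
grip_width: 0.0512
gripper_force: 0.0
```

Run:
```python
from h import *
togo(W(0,-.189,.24-.011),1.888)
```

```text
t 7.4 tcp [ 0.5947 -0.2601  0.2296] jig -0.0024 -0.1846 rpy [-3.140e+00 -1.000e-03  1.886e+00] F [ 0.8 -0.6  0.7] w 0.0512 0.0
shift cm [-0.44  0.24  0.06] turn [-0.001 -0.001 -0.002]
```

send_rows([
  [[0,0,-3.5],[0,0,0],0.6],
  [[0,0,-3.5],[0,0,0],0.8],
  [[5.5,0.3,0],[0,0,0],1],
  [[5.5,0.3,0],[0,0,0],1],
  [[5.5,0.3,0],[0,0,0],1],
  [[5.5,0.3,0],[0,0,0],1],
  [[5.5,0.3,0],[0,0,0],1],
  [[5.5,0.3,0],[0,0,0],1],
  [[5.5,0.3,0],[0,0,0],1],
  [[5.5,0.3,0],[0,0,0],1],
])

```text
time: 8.65
tcp_pos: [0.4809, 0.167, 0.3001]
orientation: [3.142, 0.0, 1.886]
wrist_force: [1.1, 0.6, -0.6]
grip_width: 0.0858
gripper_force: 0.0
```

send_rows([
  [[5.0,0.3,0.5],[0,0,0.16],1],
  [[0,0,1],[0,0,0.16],1],
  [[0,0,1],[0,0,0.16],1],
  [[0,0,1],[0,0,0.16],1],
  [[0,0,1],[0,0,0.16],1],
  [[0,0,1],[0,0,0.16],1],
  [[0,0,1],[0,0,0.16],1],
  [[0,0,1],[0,0,0.16],1],
  [[0,0,1],[0,0,0.16],1],
  [[0,0,0],[0,0,0.18],1],
])

```text
time: 9.9
tcp_pos: [0.4683, 0.2136, 0.2141]
orientation: [3.141, 0.002, 0.26]
wrist_force: [-0.3, -0.6, -0.1]
grip_width: 0.0857
gripper_force: 0.0
```

Run:
```python
from h import *
o=monitor.get_obs(); im=eyes.camera("wrist")[:,:,::-1].copy(); C=cam("wrist",o)
togo([.4537,.2545,.0065],.262); print("pred px",proj(C,[.4537,.2545,.0175]))
tp=eyes.camera("top")[:,:,::-1]
tp=cv2.resize(tp[130:260,300:430],(400,400)); cv2.imwrite("pics/v2.png",np.hstack([cv2.resize(im,(400,250))if 0 else im[:,120:520],tp]))
cv2.imwrite("pics/w2.png",im)
```

```text
t 9.95 tcp [0.4686 0.2137 0.2145] jig 0.0256 0.3049 rpy [3.141e+00 2.000e-03 2.530e-01] F [-0.1 -0.6  0.1] w 0.0849 0.0
shift cm [-0.39 -4.33 20.8 ] turn [ 0.     0.002 -0.009]
pred px [281.75670629 173.59076828]
```

View pics/v2.png

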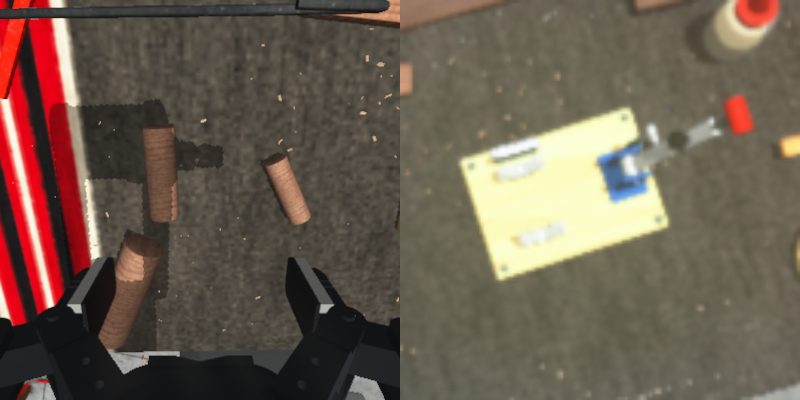

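Left panel: the blank spans (158,127) to (163,220), i.e. wrist pixel about (280,173), as predicted. Right panel: the hold-down arm stays open by itself, knob at (738,113). Refining the blank's axis angle before grasping.

Run:
```python
from h import *
im=cv2.imread("pics/w2.png"); o=monitor.get_obs(); C=cam("wrist",o)
hs=cv2.cvtColor(im,cv2.COLOR_BGR2HSV); b,g,r=[im[:,:,i].astype(int) for i in range(3)]
m=((r-b>18)&(r>50)).astype('uint8'); m=cv2.morphologyEx(m,cv2.MORPH_OPEN,np.ones((3,3)))
m[:115]=0;m[228:]=0;m[:,:255]=0;m[:,310:]=0
n,l,s,c=cv2.connectedComponentsWithStats(m); k=1+s[1:,4].argmax(); print(s[k],c[k])
L=[];Rr=[]
for v in range(s[k][1]+8,s[k][1]+s[k][3]-8):
    x=np.where(l[v]==k)[0]; L.append(ray(C,(x[0],v),.0175)[:2]); Rr.append(ray(C,(x[-1]+1,v),.0175)[:2])
M=(np.array(L)+np.array(Rr))/2; p=np.polyfit(M[:,0],M[:,1],1); print("yaw",np.arctan(p[0]),"y at .4537",np.polyval(p,.4537),"w",np.median(np.linalg.norm(np.array(L)-Rr,axis=1)))
print(ray(C,(280.5,127),.0175),ray(C,(283,220),.0175))
togo([.4537,.2545,.0065],.262)
```

```text
[ 262  126   40   99 3030] [281.41749175 173.38052805]
yaw 0.3008588219798989 y at .4537 0.25456304325027823 w 0.03581957077655816
[0.50446847 0.26754927 0.0175    ] [0.39841474 0.2406379  0.0175    ]
t 10.0 tcp [0.4688 0.2138 0.2148] jig 0.0259 0.3049 rpy [3.142e+00 1.000e-03 2.650e-01] F [ 0.1 -0.3  0.9] w 0.0854 0.0
shift cm [-0.38 -4.33 20.83] turn [0.    0.001 0.003]
```

send_rows([
  [[-0.5,-2.2,3],[0,0,0],0.75],
  [[0,-2.1,3],[0,0,0],0.75],
  [[0,0,4],[0,0,0],0.75],
  [[0,0,4],[0,0,0],0.75],
  [[0,0,3.5],[0,0,0],0.75],
  [[0,0,2],[0,0,0],0.75],
  [[0,0,0.7],[0,0,0],0.75],
  [[0,0,0],[0,0,0],0.75],
])

```text
time: 11.0
tcp_pos: [0.4532, 0.2542, 0.0132]
orientation: [-3.142, 0.0, 0.268]
wrist_force: [-0.1, 1.1, 0.4]
grip_width: 0.0643
gripper_force: 0.0
```

send_rows([
  [[0,0,0],[0,0,0],0.25],
  [[0,0,0],[0,0,0],0.25],
  [[0,0,0],[0,0,0],0.25],
  [[0,0,0],[0,0,0],0.25],
  [[0,0,0],[0,0,0],0.25],
], grip_force=30)

```text
time: 11.62
tcp_pos: [0.4539, 0.2545, 0.0141]
orientation: [-3.141, -0.002, 0.266]
wrist_force: [-0.3, -0.2, 7.0]
grip_width: 0.0344
gripper_force: 29.5
```

Run:
```python
from h import *
togo(W(-.006,0,.15),.3173)
```

```text
t 11.62 tcp [0.4539 0.2545 0.0141] jig 0.0244 0.3483 rpy [-3.141e+00 -2.000e-03  2.660e-01] F [-0.3 -0.2  7. ] w 0.0344 29.5
shift cm [ -1.23  34.93 -13.6 ] turn [-0.    -0.002 -0.051]
```

send_rows([
  [[0,0,-3.5],[0,0,0],0.25],
  [[0,0,-4],[0,0,0],0.25],
  [[0,4,-4],[0,0,0],0.25],
  [[0,5,-2],[0,0,0],0.25],
  [[0,5,0],[0,0,0],0.25],
  [[-0.3,5,0],[0,0,0],0.25],
  [[-0.3,5,0],[0,0,0],0.25],
  [[-0.3,5,0],[0,0,0],0.25],
  [[-0.3,4,0],[0,0,0],0.25],
  [[0,2,0],[0,0,-0.05],0.25],
])

```text
time: 12.88
tcp_pos: [0.5338, -0.089, 0.1484]
orientation: [3.141, -0.001, 0.315]
wrist_force: [0.1, -0.0, -0.7]
grip_width: 0.0341
gripper_force: 30.4
```

Run:
```python
from h import *
o=monitor.get_obs(); im=eyes.camera("wrist")[:,:,::-1].copy(); C=cam("wrist",o)
togo(W(-.006,0,.05),.3173)
for P in [(.0525,0,.07),(.0,.067,.016)]: print(proj(C,W(*P)))
cv2.imwrite("pics/w3.png",im)
```

```text
t 12.93 tcp [ 0.5348 -0.0906  0.1485] jig -0.0063 -0.0049 rpy [ 3.139e+00 -1.000e-03  3.180e-01] F [ 1.3 -2.7 -0.8] w 0.0343 30.4
shift cm [ 0.02 -0.52  9.85] turn [ 0.003 -0.001  0.   ]
[315.0451787  129.91867501]
[243.85270159 181.11956572]
```

View pics/w3.png

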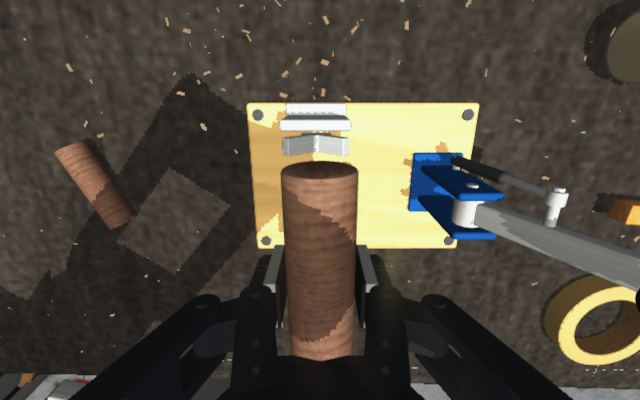

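Wrist view: the blank is held square, end face centred about (319,172). The end stop's top is at columns 281-350, its face edge near row 129, as predicted. Checking the blank's offset in the hand.

Run:
```python
from h import *
o=monitor.get_obs(); C=cam("wrist",o); A=R.from_euler('xyz',o['orientation'])
for off in (0,.005,-.005):
    print(off,[proj(C,o['tcp_pos']+A.apply([.0525+off,0,-.0034+d])).round(1) for d in(-.0175,0,.0175)])
im=cv2.imread("pics/w3.png"); print([(v,im[v,319].tolist()) for v in range(152,190,2)])
togo(W(-.006,0,.05),.3173)
```

```text
0 [array([319.2, 177.3]), array([319.3, 166.9]), array([319.5, 158.7])]
0.005 [array([319.2, 164.9]), array([319.3, 155.8]), array([319.4, 148.8])]
-0.005 [array([319.2, 189.5]), array([319.4, 177.7]), array([319.5, 168.5])]
[(152, [160, 232, 235]), (154, [170, 245, 247]), (156, [170, 245, 247]), (158, [171, 246, 247]), (160, [121, 199, 205]), (162, [26, 32, 45]), (164, [27, 34, 46]), (166, [27, 34, 48]), (168, [30, 38, 51]), (170, [32, 40, 55]), (172, [35, 43, 61]), (174, [39, 50, 70]), (176, [41, 53, 73]), (178, [52, 66, 92]), (180, [111, 140, 187]), (182, [106, 134, 182]), (184, [94, 119, 166]), (186, [102, 128, 176]), (188, [110, 141, 189])]
t 12.93 tcp [ 0.5348 -0.0906  0.1485] jig -0.0063 -0.0049 rpy [ 3.139e+00 -1.000e-03  3.180e-01] F [ 1.3 -2.7 -0.8] w 0.0343 30.4
shift cm [ 0.02 -0.52  9.85] turn [ 0.003 -0.001  0.   ]
```

send_rows([
  [[0.2,-0.5,0],[0,0,0],0.25],
  [[0,0,3],[0,0,0],0.25],
  [[0,0,3],[0,0,0],0.25],
  [[0,0,2],[0,0,0],0.25],
  [[0,0,1],[0,0,0],0.25],
  [[0,0,0.5],[0,0,0],0.25],
  [[0,0,0],[0,0,0],0.25],
])

```text
time: 13.8
tcp_pos: [0.5347, -0.0819, 0.0542]
orientation: [3.139, -0.001, 0.317]
wrist_force: [-1.1, -7.2, 3.0]
grip_width: 0.0337
gripper_force: 30.7
```

Run:
```python
from h import *
togo(W(.001,0,.0513),.3173)
```

```text
t 13.8 tcp [ 0.5347 -0.0819  0.0542] jig -0.0038 0.0034 rpy [ 3.139e+00 -1.000e-03  3.170e-01] F [-1.1 -7.2  3. ] w 0.0337 30.7
shift cm [0.48 0.34 0.29] turn [ 0.003 -0.001 -0.001]
```

send_rows([
  [[0,0.3,0],[0,0,0],0.25],
  [[0,0,0.2],[0,0,0],0.25],
  [[0.2,0,0],[0,0,0],0.25],
  [[0.2,0,0],[0,0,0],0.25],
  [[0,0,0],[0,0,0],0.25],
])

```text
time: 14.42
tcp_pos: [0.5373, -0.0838, 0.0515]
orientation: [3.141, 0.003, 0.316]
wrist_force: [-5.9, -7.1, 9.0]
grip_width: 0.0335
gripper_force: 31.1
```

Run:
```python
from h import *
togo(W(.001,0,.0513),.3173)
```

```text
t 14.43 tcp [ 0.5373 -0.0838  0.0515] jig -0.0019 0.0008 rpy [3.141e+00 3.000e-03 3.160e-01] F [-5.9 -7.1  9. ] w 0.0335 31.1
shift cm [0.29 0.08 0.02] turn [ 0.001  0.003 -0.001]
```

send_rows([
  [[0,0.1,-0.1],[0,0,0],0.25],
  [[0.1,0,0],[0,0,0],0.25],
  [[0.1,0,0],[0,0,0],0.25],
  [[0,0,0],[0,0,0],0.25],
])

```text
time: 14.92
tcp_pos: [0.5387, -0.0834, 0.0516]
orientation: [-3.141, 0.004, 0.316]
wrist_force: [-6.0, -5.2, 4.0]
grip_width: 0.034
gripper_force: 30.8
```

Run:
```python
from h import *
togo(W(.001,0,.0513),.3173); o=monitor.get_obs(); print("Fjig",o['wrist_force'][:2]@ux,o['wrist_force'][:2]@uy)
```

```text
t 14.93 tcp [ 0.5387 -0.0834  0.0516] jig -0.0004 0.0008 rpy [-3.141  0.004  0.316] F [-6.  -5.2  4. ] w 0.034 30.8
shift cm [0.14 0.08 0.03] turn [-0.001  0.004 -0.001]
Fjig -7.319928007031694 -3.0741419195815265
```

Fx is constant, so that is friction and the blank is still sliding (1.4 mm to go by estimate). Pushing on.

send_rows([
  [[0.1,0,0],[0,0,0],0.25],
  [[0.1,0,0],[0,0,0],0.25],
  [[0.1,0,0],[0,0,0],0.25],
  [[0,0,0],[0,0,0],0.25],
])

```text
time: 15.42
tcp_pos: [0.5387, -0.0832, 0.0515]
orientation: [-3.14, 0.009, 0.317]
wrist_force: [-13.6, -11.1, 10.2]
grip_width: 0.0341
gripper_force: 31.3
```

Run:
```python
from h import *
togo(W(.001,0,.0513),.3173); o=monitor.get_obs(); print("Fjig",o['wrist_force'][:2]@ux,o['wrist_force'][:2]@uy)
```

```text
t 15.43 tcp [ 0.5387 -0.0832  0.0515] jig -0.0004 0.0009 rpy [-3.14   0.009  0.317] F [-13.6 -11.1  10.2] w 0.0341 31.3
shift cm [0.14 0.09 0.02] turn [-0.002  0.009 -0.   ]
Fjig -16.42242150820001 -6.28803185447512
```

Stopped dead with rising force: the blank is against the stop. Releasing and lifting away.

send_rows([
  [[0,0.1,0],[0,0,0],0.25],
  [[0,0,0],[0,0,0],0.45],
  [[0,0,0],[0,0,0],0.6],
  [[0,0,0],[0,0,0],0.7],
  [[0,0,0],[0,0,0],0.7],
  [[0,0,-2],[0,0,0],0.7],
  [[0,0,-4],[0,0,0],0.7],
  [[0,0,-4],[0,0,0],0.7],
  [[0,0,-5],[0,0,0],0.7],
  [[0,0,-5],[0,0,0],0.7],
])

```text
time: 16.68
tcp_pos: [0.5437, -0.0831, 0.2535]
orientation: [-3.141, 0.0, 0.316]
wrist_force: [0.7, -1.0, -0.8]
grip_width: 0.0596
gripper_force: 0.0
```

Run:
```python
from h import *
o=monitor.get_obs(); im=eyes.camera("wrist")[:,:,::-1].copy(); C=cam("wrist",o)
togo(W(.0,-.186,.32),1.888)
for P in [(.0525,0,.0547),(.0525,0,.07),(-.0525,0,.0547)]: print(proj(C,W(*P)))
cv2.imwrite("pics/w4.png",im)
```

```text
t 16.73 tcp [ 0.5474 -0.084   0.2605] jig 0.0076 -0.0026 rpy [ 3.136 -0.009  0.316] F [ 0.6 -0.8  3.9] w 0.0597 0.0
shift cm [-0.69 18.38 -5.85] turn [ 0.012 -0.002 -1.572]
[319.39786435 127.34151841]
[319.35191757 128.95933469]
[319.6101317  216.55560184]
```

View pics/w4.png

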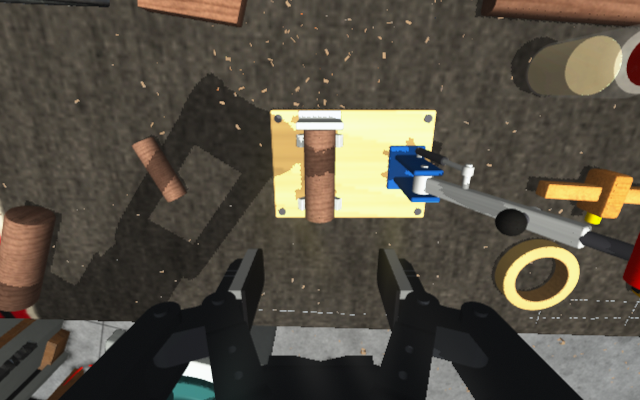

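The wrist view shows the blank seated in both saddles from (320,130) to (320,221), its end on the stop. The arm is still open, foot at (511,222) and knob at (635,265). Now back to the T-grip.

send_rows([
  [[0,0,-2],[0,0,-0.17],0.7],
  [[0,0,-2],[0,0,-0.17],0.7],
  [[0,0,-2],[0,0,-0.17],0.7],
  [[0,0,0],[0,0,-0.17],0.7],
  [[0,0,0],[0,0,-0.17],0.7],
  [[0,0,0],[0,0,-0.17],0.7],
  [[0,0,0],[0,0,-0.17],0.7],
  [[0,0,0],[0,0,-0.17],0.7],
  [[0,0,0],[0,0,-0.17],0.7],
  [[0,0,0],[0,0,-0.04],0.7],
])

```text
time: 17.98
tcp_pos: [0.5439, -0.0831, 0.3117]
orientation: [-3.141, -0.0, 1.889]
wrist_force: [-0.6, -1.1, 0.0]
grip_width: 0.0599
gripper_force: 0.0
```

send_rows([
  [[-4,0,0],[0,0,0],0.7],
  [[-4,0,0],[0,0,0],0.7],
  [[-4,0,0],[0,0,0],0.7],
  [[-4,0,0],[0,0,0],0.7],
  [[-2.5,0,0],[0,0,0],0.7],
  [[0,0,0],[0,0,0],0.7],
])

```text
time: 18.73
tcp_pos: [0.6015, -0.2607, 0.3111]
orientation: [-3.141, -0.0, 1.884]
wrist_force: [-0.7, 0.4, -0.1]
grip_width: 0.0601
gripper_force: 0.0
```

Run:
```python
from h import *
o=monitor.get_obs(); im=eyes.camera("wrist")[:,:,::-1].copy(); C=cam("wrist",o)
togo(W(.0,-.188,.23),1.888)
b,g,r=[im[:,:,i].astype(int) for i in range(3)]
m=((r>110)&(g<70)&(b<70)).astype('uint8'); n,l,s,c=cv2.connectedComponentsWithStats(m)
for k in range(1,n):
    if s[k][4]>300:
        q=ray(C,c[k],.24); d=q[:2]-O; print(s[k],c[k],d@ux,d@uy)
print(proj(C,W(0,-.189,.24)))
```

```text
t 18.77 tcp [ 0.6011 -0.2593  0.3112] jig 0.004 -0.1859 rpy [-3.141e+00 -1.000e-03  1.885e+00] F [-0.7 -0.5 -0.1] w 0.0598 0.0
shift cm [-0.22 -0.39  8.12] turn [-0.    -0.001 -0.003]
[ 292  202   46   28 1197] [314.56892231 215.16959064] -0.0010758488237950898 -0.18875379784261256
[ 395  227   38   41 1073] [414.45573159 246.36812675] 0.07536393898638731 -0.21497051441389214
[268 325  61  28 924] [298.00108225 338.56168831] -0.016630597058027496 -0.30415531508896915
[316.02572218 215.47171129]
```

send_rows([
  [[-0.25,-0.45,2],[0,0,0],0.7],
  [[0,0,3],[0,0,0],0.7],
  [[0,0,2],[0,0,0],0.7],
  [[0,0,1],[0,0,0],0.7],
  [[0,0,0.1],[0,0,0],0.7],
  [[0,0,0],[0,0,0],0.2],
  [[0,0,0],[0,0,0],0.2],
  [[0,0,0],[0,0,0],0.2],
  [[0,0,0],[0,0,0],0.2],
  [[0,0,0],[0,0,0],0.2],
], grip_force=30)

```text
time: 20.02
tcp_pos: [0.5981, -0.2632, 0.2322]
orientation: [3.141, 0.001, 1.886]
wrist_force: [-1.9, 0.3, 7.1]
grip_width: 0.0314
gripper_force: 31.1
```

Run:
```python
from h import *
togo(W(.0,-.188,.23),1.888)
for a in (2.05,): 
    t=np.arange(2.05,.15,-.1); print(np.c_[t[1:],np.diff(17.5*np.cos(t)),-np.diff(17.5*np.sin(t))].round(2).tolist())
```

```text
t 20.02 tcp [ 0.5981 -0.2632  0.2322] jig -0.0002 -0.1886 rpy [3.141e+00 1.000e-03 1.886e+00] F [-1.9  0.3  7.1] w 0.0314 31.1
shift cm [0.06 0.02 0.22] turn [ 0.001  0.001 -0.002]
[[1.95, 1.59, -0.73], [1.85, 1.66, -0.57], [1.75, 1.7, -0.4], [1.65, 1.73, -0.23], [1.55, 1.75, -0.05], [1.45, 1.74, 0.12], [1.35, 1.72, 0.3], [1.25, 1.69, 0.47], [1.15, 1.63, 0.63], [1.05, 1.56, 0.79], [0.95, 1.47, 0.95], [0.85, 1.37, 1.09], [0.75, 1.25, 1.22], [0.65, 1.13, 1.34], [0.55, 0.99, 1.44], [0.45, 0.84, 1.54], [0.35, 0.68, 1.61], [0.25, 0.52, 1.67]]
```

Pinched. Carrying it forward along the arc.

send_rows([
  [[1.6,0,-0.73],[0,0,0],0.2],
  [[1.66,0,-0.57],[0,0,0],0.2],
  [[1.7,0,-0.4],[0,0,0],0.2],
  [[1.73,0,-0.23],[0,0,0],0.2],
  [[1.75,0,-0.05],[0,0,0],0.2],
  [[1.74,0,0.12],[0,0,0],0.2],
  [[1.72,0,0.3],[0,0,0],0.2],
  [[1.7,0,0.47],[0,0,0],0.2],
  [[1.63,0,0.63],[0,0,0],0.2],
  [[1.56,0,0.8],[0,0,0],0.2],
])

```text
time: 21.28
tcp_pos: [0.5451, -0.1012, 0.2275]
orientation: [3.141, -0.002, 1.886]
wrist_force: [-0.2, 0.1, 2.6]
grip_width: 0.0315
gripper_force: 31.8
```

send_rows([
  [[1.47,0,0.95],[0,0,0],0.2],
  [[1.37,0,1.1],[0,0,0],0.2],
  [[1.25,0,1.22],[0,0,0],0.2],
  [[1.13,0,1.34],[0,0,0],0.2],
  [[1,0,1.44],[0,0,0],0.2],
  [[0.84,0,1.54],[0,0,0],0.2],
  [[0.68,0,1.6],[0,0,0],0.2],
  [[0.5,0,1.5],[0,0,0],0.2],
  [[0,0,0],[0,0,0],0.2],
])

```text
time: 22.4
tcp_pos: [0.5194, -0.0229, 0.1188]
orientation: [-3.141, -0.003, 1.886]
wrist_force: [1.6, 5.6, -1.7]
grip_width: 0.0316
gripper_force: 37.6
```

Run:
```python
from h import *
a=.14; togo(W(.0,-.108+.175*np.cos(a),.085-.0095+.175*np.sin(a)),1.888)
```

```text
t 22.4 tcp [ 0.5194 -0.0229  0.1188] jig 0.0001 0.0642 rpy [-3.141e+00 -3.000e-03  1.886e+00] F [ 1.6  5.6 -1.7] w 0.0316 37.6
shift cm [ 0.1  -0.01  1.89] turn [-0.001 -0.003 -0.002]
```

send_rows([
  [[0.05,0,0.7],[0,0,0],0.2],
  [[0.05,0,0.6],[0,0,0],0.2],
  [[0,0,0.4],[0,0,0],0.2],
  [[0,0,0],[0,0,0],0.2],
  [[0,0,0],[0,0,0],0.6],
  [[0,0,0],[0,0,0],0.6],
  [[0,0,0],[0,0,0],0.7],
  [[0,0,0],[0,0,0],0.7],
])

```text
time: 23.4
tcp_pos: [0.5199, -0.0242, 0.1037]
orientation: [-3.142, -0.0, 1.885]
wrist_force: [-0.4, 0.1, 0.5]
grip_width: 0.0599
gripper_force: 0.0
```

send_rows([
  [[0,0,-2],[0,0,0],0.7],
  [[0,0,-3],[0,0,0],0.7],
  [[0,0,-4],[0,0,0],0.7],
  [[0,0,-4],[0,0,0],0.7],
  [[0,0,-3],[0,0,0],0.7],
  [[0,0,0],[0,0,0],0.7],
  [[0,0,0],[0,0,0],0.7],
  [[0,0,0],[0,0,0],0.7],
])

```text
time: 24.4
tcp_pos: [0.5189, -0.0239, 0.2623]
orientation: [-3.139, -0.001, 1.886]
wrist_force: [-0.5, -1.0, 0.1]
grip_width: 0.0597
gripper_force: 0.0
```

Run:
```python
from h import *
o=monitor.get_obs(); im=eyes.camera("wrist")[:,:,::-1].copy(); C=cam("wrist",o)
togo(W(.0,.067,.2),1.888)
for a in (0,.14,.25): print(a,proj(C,W(0,-.108+.175*np.cos(a),.085+.175*np.sin(a))))
b,g,r=[im[:,:,i].astype(int) for i in range(3)]
m=((r>110)&(g<70)&(b<70)).astype('uint8'); n,l,s,c=cv2.connectedComponentsWithStats(m); k=1+s[1:,4].argmax(); print(s[k],c[k])
cv2.imwrite("pics/w5.png",im)
```

```text
t 24.45 tcp [ 0.5191 -0.0239  0.2624] jig -0.0006 0.0634 rpy [-3.139e+00 -1.000e-03  1.886e+00] F [-0.4  0.2 -0. ] w 0.0597 0.0
shift cm [0.35 0.07 6.24] turn [-0.002 -0.001 -0.002]
0 [321.96515988 172.76976056]
0.14 [322.03783906 180.60044583]
0.25 [322.10326326 189.9611199 ]
[306 171  32  20 616] [321.43831169 180.3474026 ]
```

View pics/w5.png

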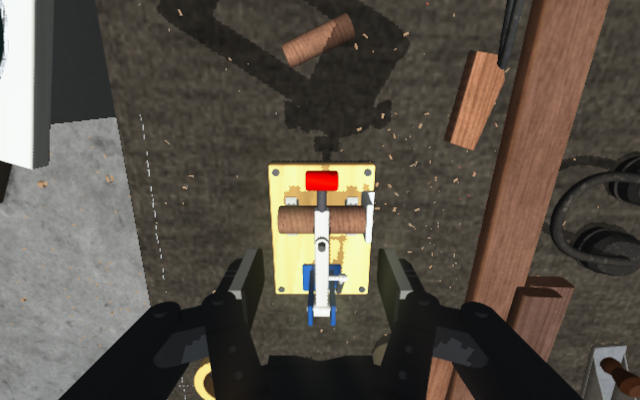

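The knob at (321,180) fits a joint angle of 0.14 exactly. The blank lies at (278-366,219) in both saddles against the stop, with the arm over it and the gripper clear.

```bash
python3 -c "
from cell import job
print(job.hand_in())"
```

```text
the job is handed in; nothing more can be done
None
```

The job is handed in: the middle-sized blank lies in both saddles against the end stop, the hold-down arm's foot bears on it (arm at about 0.14 rad), and the gripper was clear at about 24.5 s.

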